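Push the green tea tin in under its flap

TASK

Push the green tea tin along its lane of the white rack with the fingertips, in under the hanging blue flap ahead of it, until the whole tin has dropped over the sill and lies flat in the compartment; then draw the fingers back out so that the flap swings shut behind it. Only push the tin, never lift it, and leave the yellow tin, its flap and everything else on the surface as they are.

Things in the scene. Friction and masses are not known exactly. Their poses are not given: they have to be found in the camera images.
- rack: White plastic pull-out tea rack, fixed, 168 mm wide (y), 410 mm long (x), yawed up to 0.24 rad. Origin on the table, under the plane of the closed flaps, midway between its two lanes; x points from the robot's side through the flaps into the compartments, y left, z up. In front is a deck 30 mm above the table, from x = -190 to +6 mm; behind, from x = 122 mm, a small tray with a fixed jar.
- sill (a point): Rear edge of the deck, between the lanes: rack x = 6 mm, 30 mm above the table. Beyond it each lane has a closed compartment, 68 mm wide, floor 18 mm below the deck (12 mm above the table), ending at a back wall 111 mm beyond the sill. A tin tips over the sill as it is pushed and drops flat on this floor once its rear end is past it.
- header (a point): Middle of the underside of the white bar over the flaps, 112 mm above the table (82 mm above the deck), rack x = -4 to 4 mm; its top and the clear roof behind it reach 120 mm above the table. Fingers pointing straight down cannot pass under it; fingers tilted forwards by 20 to 40 degrees, tips low, can reach past the sill.
- mouth_left (a point): Middle of the left lane on the deck (30 mm above the table), straight under the left flap. The lane is 68 mm wide, between rails 12 mm high above the deck, and runs along the rack's x; axes as the rack.
- mouth_right (a point): Middle of the right lane on the deck (30 mm above the table), straight under the right flap. Lane as the left one; axes as the rack.
- flap_left (a joint): Angle of the left blue flap: 0 hanging shut, growing to 1.45 rad as its lower edge swings away from the robot into the compartment; it cannot swing towards the robot. Panel 64 mm wide, 4 mm thick, 60 g, hinged at its top 80 mm above the deck (110 mm above the table), lower edge 8 mm above the deck. No spring: it falls shut by its weight.
- flap_right (a joint): Angle of the right blue flap, as for the left one.
- green_center (a point): Centre (half-way up) of the green flat tea tin: 80 mm long (its x, along the lane), 56 mm wide, 24 mm high, about 120 g (80 to 170 g), white label on top. It lies on the deck in the left or the right lane (varies), 30 mm or more in front of the flap. Axes nearly as the rack.
- yellow_center (a point): Centre of the yellow tea tin, same size, lying in the other lane; to be left alone.
- teapot: Steel teapot, 112 mm across, 114 mm high, with spout and black handle reaching 88 mm from its axis, on the table to the right of the rack, origin under its centre; leave alone.
- mug_a: Glass mug, 76 mm across, 90 mm high, on the table to the left of the rack, origin under its centre; leave alone.
- mug_b: Second glass mug, as the first.
- sugar_pot: White ceramic sugar pot with notched lid, 84 mm across, 89 mm high, on the table to the right of the rack, origin under its centre; leave alone.
- squeezer: Red silicone teabag squeezer, 125 mm long, 30 mm high, lying on the table to the left of the rack; leave alone.
There are look-alikes about, which are no part of the job. There is more than one size of the part that bears green_center; the job needs the smallest.

How it is judged:
By the outcome, as a careful person would: the job done as asked, in the order asked, and still so for the second after the job is handed in, with the robot touching nothing.
It also fails if it takes over 40 s, if anything falls off the work surface, if the arm or the gripper's body presses on something with over 40 N, if the wrist force passes 120 N, or if a joint passes its speed limit or range.

ROBOT

A 7-joint arm with a two-finger parallel gripper is mounted at the origin on the work surface. World frame = base frame: x ahead of the robot, y to its left, z up, the work surface at z = 0. Lengths are in mm, angles in rad, forces in N, time in s.
With the tool pointing down it reaches from about 400 to 875 mm from the base axis. Payload 4.4 kg.
Tool frame: the origin (TCP) lies at the very end of the fingers, on their centre line; the grasp point (between the pads) lies 19 mm behind it; z points along the fingers, y is the line along which they close (so a half turn about z gives the same grasp; the last joint's range is limited). The gripper opens to 85 mm and grips with 20 to 120 N. Pads are 22 mm wide; open, the fingers measure 114 mm over their backs; the gripper's body (76 mm by 85 mm) begins 54 mm behind the grasp point. The pads swing forward as they close: fully open they stand 13 mm farther back than shut.
Start: joints at [-0.066, 0.628, 0.038, 1.517, -0.027, 0.996, -0.02], TCP at [650.014, 0.027, 231.313] pointing down, gripper open.
Joint ranges: [-3.06, 3.06], [-0.37, 2.12], [-1.25, 1.32], [0.18, 2.47], [-1.1, 4.24], [0.23, 1.98], [-2.94, 2.94]. Speed limits (rad/s): [2.57, 2.57, 3.14, 3.14, 3.14, 3.14, 3.14].

INTERFACE

Orientations are given as [roll, pitch, yaw] about the fixed x, y, z axes, in that order (R = Rz(yaw) Ry(pitch) Rx(roll)).
In Python, from cell import ctrl gives the robot as it stands.
- The arm moves only by the tool step_arm, never from a script. Its argument "series" is a list that holds one entry, the list of rows, each a list of 7 numbers: the turn, a rotation vector about the tool's x, y, z as a fraction of full scale, then the shift along the tool's x, y, z as a fraction of full scale, then the closure, from 0 (fully open) to 1 (shut). In form: [[[ax, ay, az, tx, ty, tz, gripper], ...]]. A call has 1 to 12 rows; each row shifts and turns the commanded pose from where the row before left it, along the tool's axes as they then stand; what a row does not reach is not made up. Full scale, the value 1, is 150 mm for a shift and 45 degrees for a turn. A row lasts 1/10 s, in which the tool goes at most 50 mm and 8.59 degrees, less where a joint would pass 70% of its speed; a pose out of reach is approached as far as the arm can. A call with a number of a shift or a turn outside -1 to 1 is refused whole. A call with a gripper value outside its range is refused whole. The fingers move at their own pace and stop on an object; the grip force is fixed at half the most. Time passes only in rows, so rows that do not move let the fingers close. It gives the time, the measured TCP pose, the force, the opening and the grip force at its end, in the units of the state.
- ctrl.read_state(): the state, without advancing time (a new reading comes with each control period).
- ctrl.get_image(name): name is "scene" or "side" or "wrist"; returns a dict with "img" (420x560x3 uint8, red, green, blue), "fx", "fy", "cx", "cy" (pixels), "R" (3x3) and "t" (3): a world point X has camera coordinates R X + t. Camera axes: x right, y down, z forward; pixel columns grow to the right and rows downward; lengths in mm; the calibration is good to about 2 mm. A picture is of the moment at which its call begins. There is no depth.
- ctrl.finish_job(): hands the job in; it is judged then, once.
Trained networks look in a picture, given as the dict that the camera call returned (one of the last four; its "shot" number tells which), for a name from the list of things; names that differ only in an ending like _2 or _b are one class to them, and where a whole thing is asked for, a point or a joint stands for the part that bears it (a point fixed in the world has none). Each returns a list of dicts, best first, with "score" (0 to 1); they miss things now and then, are a little off and sometimes report something else, mostly with a low value. They report only what shows in the picture. A call takes as long as a camera call. They do not tell look-alikes from the thing itself.
- ctrl.recognise(picture, thing): "centre" ([column, row] in pixels, amid what is visible of it).
The state is a dict: "clock": time; "qpos": joint angles; "qd": joint speeds; "tau": joint torques, N m; "eef_pos": TCP position; "tool_rot": TCP orientation; "force": force on the tool from outside, world axes, zero at the start; "torque": the same for the moment, N m; "width": finger opening in mm; "gripper_force": force on a finger pad.
Only numpy, scipy, OpenCV 4.12 (cv2) and the standard library are available. Lean on these libraries where they do the work, as an engineer would, in place of code of your own. Each camera call takes 0.05 s, during which the arm holds its last target. There are 200 camera calls.

## Working session

There is one attempt and no reset: what is moved stays moved. The work goes in short steps, Python scripts to look and compute and a tool call to move; the robot and the scene stay as the last step left them, time stands still between calls to the robot, and variables do not carry over. Pictures are saved under pics/ and viewed, at most 10 in all, crops included, and the job is handed in when it is done.

Besides the shell and the picture viewer there is one more tool, called after "Emit:" as name([rows], argument=value, ...), one row to a line, values as JSON. step_arm: Moves the arm, as the interface text tells. Shift numbers are shares of 150 mm and turn numbers shares of 45 degrees, none past 1 either way. Its arguments: {"type":"object","properties":{"series":{"type":"array","items":{"type":"array","items":{"type":"array","items":{"type":"number","minimum":-1,"maximum":1}}}}},"required":["series"]}

```bash
mkdir -p pics
cat > h.py <<'E'
from cell import ctrl
import numpy as np, cv2, pickle
from scipy.spatial.transform import Rotation as Ro
def shot(n,f=None):
    p=ctrl.get_image(n)
    if f: cv2.imwrite('pics/'+f,p['img'][:,:,::-1])
    return p
def ray(p,uv,z):
    d=np.array([(uv[0]-p['cx'])/p['fx'],(uv[1]-p['cy'])/p['fy'],1]); R=np.array(p['R']);t=np.array(p['t'])
    o=-R.T@t; d=R.T@d; return (o+d*(z-o[2])/d[2])
def proj(p,X):
    c=np.array(p['R'])@np.array(X,float)+np.array(p['t']); return [p['fx']*c[0]/c[2]+p['cx'],p['fy']*c[1]/c[2]+p['cy']]
E
python3 - <<'E'
from h import *
Z=dict(green_center=42,yellow_center=42,mouth_left=30,mouth_right=30,header=112,sill=30,flap_left=75,flap_right=75)
for n in ['scene','side','wrist']:
    p=shot(n,n+'0.png')
    o=-np.array(p['R']).T@np.array(p['t']); print(n,o.round())
    for k,z in Z.items():
        for r in ctrl.recognise(p,k)[:3]:
            print(k,np.round(r['centre']),round(r['score'],2),ray(p,r['centre'],z).round())
print(ctrl.read_state()['tool_rot'])
E
```

```text
scene [1184.  -17.  683.]
green_center [222. 202.] 0.82 [ 386. -176.   42.]
green_center [360. 264.] 0.77 [590. 161.  42.]
green_center [301. 231.] 0.5 [488.  31.  42.]
yellow_center [260. 228.] 0.79 [482. -69.  42.]
mouth_left [274. 297.] 0.88 [679. -27.  30.]
mouth_right [276. 298.] 0.97 [682. -23.  30.]
header [274. 297.] 0.63 [742. -27. 112.]
sill [274. 296.] 0.85 [676. -30.  30.]
side [  82.  757. 1126.]
green_center [219. 261.] 0.88 [557. 182.  42.]
green_center [268. 226.] 0.79 [508.  27.  42.]
green_center [361. 202.] 0.62 [ 329. -168.   42.]
yellow_center [284. 198.] 0.67 [517. -78.  42.]
mouth_left [241. 198.] 0.94 [624. -27.  30.]
mouth_right [241. 201.] 0.58 [619. -20.  30.]
header [241. 198.] 0.76 [583.  31. 112.]
sill [241. 198.] 0.86 [625. -29.  30.]
flap_left [240. 203.] 0.5 [597.  20.  75.]
flap_right [261. 181.] 0.55 [588. -73.  75.]
flap_right [253. 331.] 0.43 [379. 315.  75.]
flap_right [286. 199.] 0.28 [498. -53.  75.]
wrist [650.  81. 373.]
green_center [136. 161.] 0.76 [499.  23.  42.]
green_center [113. 415.] 0.74 [ 417. -335.   42.]
green_center [199.  25.] 0.61 [575. 149.  42.]
yellow_center [156. 239.] 0.71 [510. -65.  42.]
mouth_left [277. 205.] 0.75 [647. -29.  30.]
mouth_right [276. 207.] 0.59 [646. -32.  30.]
header [276. 205.] 0.61 [647.  -3. 112.]
sill [272. 203.] 0.82 [641. -27.  30.]
flap_right [274. 204.] 0.58 [644. -14.  75.]
[ 3.14157586e+00 -7.41313624e-05  1.57084458e+00]
```

View pics/scene0.png

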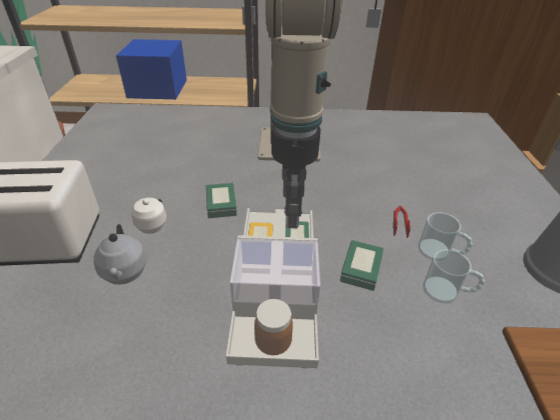

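View pics/wrist0.png

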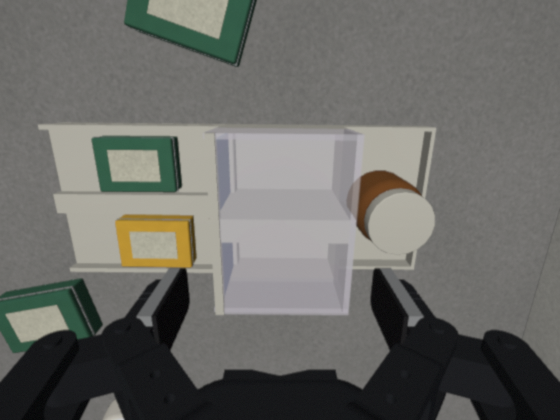

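View pics/side0.png

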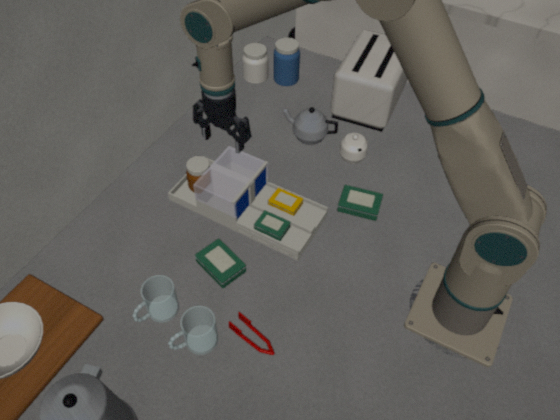

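The pictures show the rack almost square to the world. The small green tin is in its left lane at wrist (136,161), with yellow at (156,239) in the right lane. The green tins off the rack are the larger look-alikes. Next I'll work out the poses from edges.

Run:
```python
from h import *
p=shot('wrist'); print(np.array(p['R']).round(2).tolist())
for n,uv,z in [('LF',(42,127),42),('LR',(434,129),42),('RF',(71,269),42),('RR',(413,268),42),('midF',(57,203),30),('hdrL',(219,131),120),('hdrR',(217,314),120),('roofLr',(360,131),120),('roofRr',(349,313),120)]:
    print(n,ray(p,uv,z).round(1))
hsv=cv2.cvtColor(p['img'],cv2.COLOR_RGB2HSV)
for n,lo,hi in [('g',(60,80,20),(95,255,255)),('y',(18,150,80),(30,255,255))]:
    m=cv2.inRange(hsv,lo,hi)
    for c in cv2.findContours(m,cv2.RETR_EXTERNAL,cv2.CHAIN_APPROX_NONE)[0]:
        if cv2.contourArea(c)<1500: continue
        P=np.array([ray(p,u,54)[:2] for u in c[:,0]],np.float32)
        print(n,cv2.minAreaRect(P),P.min(0),P.max(0))
# label
m=cv2.inRange(hsv,(0,0,110),(179,110,255))
for c in cv2.findContours(m[:, :],cv2.RETR_CCOMP,cv2.CHAIN_APPROX_NONE)[0]:
    a=cv2.contourArea(c); x,y=c[:,0].mean(0)
    if 900<a<4000 and x<210: print('label',x,y,cv2.minAreaRect(np.array([ray(p,u,54)[:2] for u in c[:,0]],np.float32)))
```

```text
[[1.0, 0.0, 0.0], [0.0, -0.95, 0.31], [0.0, -0.31, -0.95]]
LF [409.1  57.4  42. ]
LR [806.4  55.8  42. ]
RF [ 405.3 -104.3   42. ]
RR [ 806.1 -102.6   42. ]
midF [397.8 -27.   30. ]
hdrL [602.6  60.  120. ]
hdrR [ 590.8 -108.3  120. ]
roofLr [712.2  60.1 120. ]
roofRr [ 715.2 -107.1  120. ]
g ((362.9013671875, -168.4364776611328), (106.33601379394531, 72.482666015625), 11.43971061706543) [ 311.16785 -212.31677] [ 420.33105  -123.626305]
g ((503.3623046875, 21.252504348754883), (78.13583374023438, 53.03690719604492), 0.06053412705659866) [464.30496    -5.3062143] [542.4135    47.810303]
g ((568.180908203125, 156.377197265625), (53.722103118896484, 102.15961456298828), 71.516845703125) [512.3513   116.448784] [624.67206 165.81595]
y ((512.1375122070312, -66.48890686035156), (55.55177688598633, 78.54315185546875), 88.66667175292969) [472.77563  -94.969185] [551.5785   -38.502407]
label 36.4496644295302 321.91946308724835 ((359.3348388671875, -171.54901123046875), (66.7868881225586, 43.263675689697266), 11.542741775512695)
label 153.44285714285715 244.77857142857144 ((510.8962097167969, -68.05699920654297), (50.56243896484375, 31.346601486206055), 0.058943841606378555)
label 133.72327044025158 165.38364779874215 ((501.894775390625, 20.131929397583008), (33.732749938964844, 51.31946563720703), 89.85763549804688)
label 190.33830845771143 13.144278606965175 ((568.7828369140625, 150.95201110839844), (71.78150939941406, 29.60294532775879), 0.06406064331531525)
```

Emit:
step_arm([
  [[0,0,0.182,0,0,0,1],[0,0,0.182,0,0,0,1],[0,0,0.182,0,0,0,1],[0,0,0.182,0,0,0,1],[0,0,0.182,0,0,0,1],[0,0,0.182,0,0,0,1],[0,0,0.182,0,0,0,1],[0,0,0.182,0,0,0,1],[0,0,0.182,0,0,0,1],[0,0,0.182,0,0,0,1],[0,0,0.18,0,0,0,1],[0,0,0,0,0,0,1]],
])

```text
clock: 2.6
eef_pos: [650.0, 0.3, 231.1]
tool_rot: [3.141, 0.0, -0.0]
force: [-0.5, 0.7, -1.3]
width: 0.2
gripper_force: 0.0
```

Emit:
step_arm([
  [[0,0,0,-0.25,-0.025,0,1],[0,0,0,-0.25,-0.025,0,1],[0,0,0,-0.25,-0.025,0,1],[0,0,0,-0.25,-0.025,0,1],[0,0,0,-0.25,-0.025,0,1],[0,0,0,0,0,0,1],[0,0,0,0,0,0,1]],
])

```text
clock: 3.3
eef_pos: [462.6, 19.1, 231.9]
tool_rot: [-3.141, -0.001, 0.003]
force: [1.2, 0.1, 0.5]
width: -0.2
gripper_force: 0.0
```

Emit:
step_arm([
  [[0,0.167,0,0,0,0,1],[0,0.167,0,0,0,0,1],[0,0.167,0,0,0,0,1],[0,0.166,0,0,0,0,1],[0,0,0,0,0,0,1]],
])

```text
clock: 3.8
eef_pos: [463.3, 32.5, 232.0]
tool_rot: [-3.105, -0.356, 0.005]
force: [-0.2, -0.5, 0.3]
width: 0.1
gripper_force: 0.0
```

Run:
```python
from h import *
print(np.round(ctrl.read_state()['qpos'],2))
p=shot('wrist','w1.png')
for k,z in dict(green_center=42,yellow_center=42,mouth_left=30,sill=30,header=112,flap_left=75).items():
    for r in ctrl.recognise(p,k)[:2]: print(k,np.round(r['centre']),round(r['score'],2),ray(p,r['centre'],z).round())
print(proj(p,[502,20,54]),proj(p,[594,15,112]),proj(p,[462,20,54]))
```

```text
[-0.67  0.29  0.67  2.34 -0.76  0.29 -0.9 ]
green_center [174. 154.] 0.82 [560. 160.  42.]
green_center [483. 338.] 0.67 [ 366. -180.   42.]
yellow_center [380. 200.] 0.88 [512. -70.  42.]
mouth_left [347. 104.] 0.76 [622. -35.  30.]
sill [345. 105.] 0.86 [622. -33.  30.]
flap_left [298. 116.] 0.85 [594.  22.  75.]
[np.float64(297.8467555154014), np.float64(207.34547237475567)] [np.float64(306.66888784740087), np.float64(102.09230172229803)] [np.float64(297.22283075207906), np.float64(244.99452875185062)]
```

View pics/w1.png

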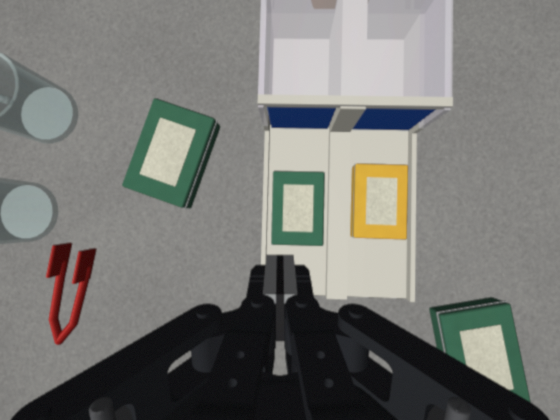

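Rack confirmed in line with the world: header edge at row 105, tin at cols 273–324 and rows 171–245. A 30° tilt is out of reach this near, so I'll start the push upright and tilt once farther out.

```bash
cat >> h.py <<'E'
def need(pos,tilt):
    s=ctrl.read_state(); A=Ro.from_euler('xyz',s['tool_rot']); a=np.radians(tilt)
    T=Ro.from_matrix(np.array([[np.cos(a),0,np.sin(a)],[0,-1,0],[np.sin(a),0,-np.cos(a)]]))
    print('turn',(np.degrees((A.inv()*T).as_rotvec())/45).round(3),'shift',(A.inv().apply(np.array(pos)-s['eef_pos'])/150).round(3), 'shift in target axes',(T.inv().apply(np.array(pos)-s['eef_pos'])/150).round(3))
E
python3 - <<'E'
from h import *
p=shot('wrist')
for n,uv,z in [('hdrL',(259,105),120),('hdrR',(451,105),120),('railLF',(263,297),42),('railRF',(414,300),42),('railRr',(416,132),42),('tinRL',(273,245),54),('tinRR',(323,244),54),('tinFL',(273,171),54),('tinFR',(324,171),54)]: print(n,ray(p,uv,z).round(1))
need([432,19,200],0)
E
```

```text
hdrL [588.8  56.3 120. ]
hdrR [ 589.9 -108.4  120. ]
railLF [404.   55.8  42. ]
railRF [ 405.2 -107.6   42. ]
railRr [ 588.3 -109.3   42. ]
tinRL [462.   45.2  54. ]
tinRR [464.2  -7.7  54. ]
tinFL [541.2  46.8  54. ]
tinFR [541.9  -7.8  54. ]
turn [-0.047 -0.453  0.014] shift [-0.273  0.091  0.124] shift in target axes [-0.211  0.087  0.214]
```

Emit:
step_arm([
  [[-0.016,-0.151,0.005,0,0,0,1],[-0.016,-0.151,0.005,0,0,0,1],[-0.016,-0.151,0.005,0,0,0,1],[0,0,0,-0.105,0.045,0.1,1],[0,0,0,-0.105,0.045,0.1,1],[0,0,0,0,0,0,1]],
])

```text
clock: 4.8
eef_pos: [428.6, 18.0, 200.6]
tool_rot: [3.14, 0.006, -0.003]
force: [0.4, -0.0, -0.8]
width: -0.2
gripper_force: 0.0
```

Run:
```python
from h import *
s=ctrl.read_state();print(s['eef_pos'],s['tool_rot'],np.round(s['qpos'],2)); need([430,19,120],0)
```

```text
[428.58631891  18.02478034 200.59044134] [ 3.14027979e+00  5.92625250e-03 -2.90418118e-03] [-0.7   0.49  0.85  2.15 -0.55  0.74 -1.06]
turn [ 0.002  0.008 -0.004] shift [ 0.013 -0.007  0.537] shift in target axes [ 0.009 -0.007  0.537]
```

Emit:
step_arm([
  [[0,0.004,-0.002,0,-0.003,0.21,1],[0,0.004,-0.002,0,-0.003,0.21,1],[0,0,0,0,0,0.21,1],[0,0,0,0,0,0.21,1],[0,0,0,0,0,0.11,1],[0,0,0,0,0,0.08,1],[0,0,0,0,0,0,1]],
])

```text
clock: 5.5
eef_pos: [433.0, 19.8, 46.7]
tool_rot: [-3.141, -0.005, 0.002]
force: [-0.1, -0.7, -0.2]
width: 0.3
gripper_force: 0.0
```

Run:
```python
from h import *
s=ctrl.read_state();print(s['eef_pos'],s['tool_rot'],np.round(s['qpos'],2)); need([450,19,43],0)
shot('side','s2.png'); p=shot('side'); i=cv2.resize(p['img'][130:330,160:420],None,fx=3,fy=3); cv2.imwrite('pics/s2c.png',i[:,:,::-1])
```

```text
[432.97900401  19.84626878  46.67182245] [-3.14127307e+00 -5.39620067e-03  1.71752007e-03] [-0.38  0.73  0.41  2.26 -0.96  0.33 -0.71]
turn [-0.    -0.007  0.002] shift [0.113 0.006 0.025] shift in target axes [0.113 0.006 0.024]
```

View pics/s2c.png

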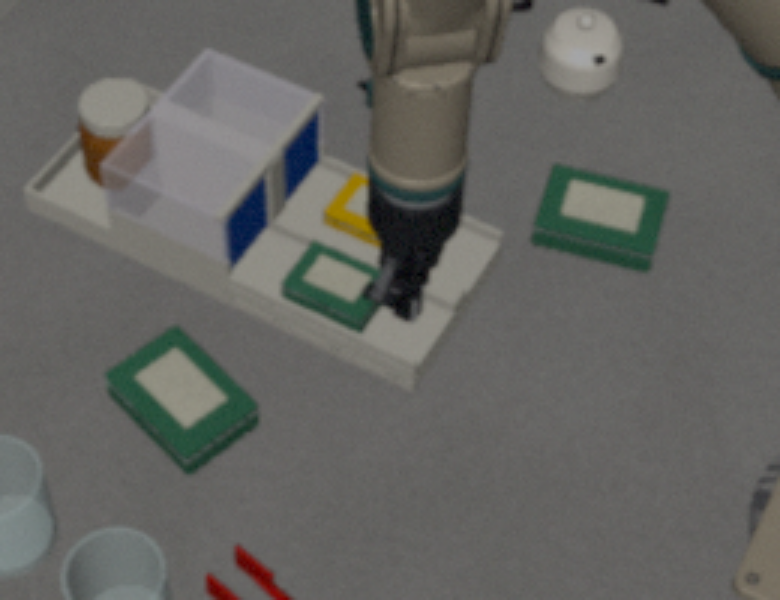

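Emit:
step_arm([
  [[0,-0.007,0.002,0.06,0.001,0.015,1],[0,0,0,0.06,0.001,0,1],[0,0,0,0.06,0.001,0,1],[0,0,0,0.06,0.001,0,1],[0,0,0,0.06,0,0,1],[0,0,0,0.06,0,0,1],[0,0,0,0,0,0,1]],
])

```text
clock: 6.3
eef_pos: [488.3, 19.0, 45.4]
tool_rot: [3.14, -0.003, 0.001]
force: [1.0, -0.0, -0.1]
width: -0.4
gripper_force: 0.0
```

Run:
```python
from h import *
s=ctrl.read_state();print(s['force'],np.round(s['qpos'],2)); need([485,19,46],15);need([485,19,46],30)
p=shot('wrist')
hsv=cv2.cvtColor(p['img'],cv2.COLOR_RGB2HSV)
m=cv2.inRange(hsv,(60,80,20),(95,255,255))
for c in cv2.findContours(m,cv2.RETR_EXTERNAL,cv2.CHAIN_APPROX_NONE)[0]:
    if cv2.contourArea(c)>800: print(cv2.minAreaRect(np.array([ray(p,u,54)[:2] for u in c[:,0]],np.float32)))
```

```text
[ 9.54249931e-01 -2.48378415e-04 -1.40798808e-01] [-0.43  0.79  0.51  2.12 -0.88  0.46 -0.8 ]
turn [0.002 0.33  0.002] shift [-0.022 -0.    -0.004] shift in target axes [-0.02 -0.   -0.01]
turn [0.001 0.663 0.002] shift [-0.022 -0.    -0.004] shift in target axes [-0.017 -0.    -0.014]
((430.64385986328125, -113.56834411621094), (21.03325080871582, 33.20894241333008), 11.250970840454102)
((539.4119873046875, 20.185762405395508), (78.40717315673828, 53.850772857666016), 0.18620353937149048)
((555.239990234375, 107.32546997070312), (8.202558517456055, 85.17611694335938), 71.59989929199219)
((556.736083984375, 122.64057159423828), (21.502775192260742, 93.9581298828125), 74.86734771728516)
```

```bash
cat > k.py <<'E'
from h import *
from scipy.optimize import least_squares
s=ctrl.read_state()
D=[([-0.066,0.628,0.038,1.517,-0.027,0.996,-0.02],[650.014,.027,231.313]),([-.67,.29,.67,2.34,-.76,.29,-.9],[463.3,32.5,232]),
([-.7,.49,.85,2.15,-.55,.74,-1.06],[428.6,18,200.6]),([-.38,.73,.41,2.26,-.96,.33,-.71],[433,19.8,46.7]),(s['qpos'],s['eef_pos'])]
def fk(q,P):
    h,a,e,b,L=P; R=Ro.from_euler('ZYZ',q[:3]); p=np.array([0,0,h])+R.apply([e,0,a])
    R=R*Ro.from_euler('Y',q[3]); p=p+R.apply([-e,0,b]); R=R*Ro.from_euler('ZYZ',q[4:7]); return p+R.apply([0,0,L]),R
f=lambda P:np.concatenate([fk(q,P)[0]-x for q,x in D])
r=least_squares(f,[330,400,0,400,250]); P=r.x
if __name__=='__main__':
    print(P.round(1),f(P).round(1)); print(fk(s['qpos'],P)[1].as_matrix().round(2))
    lo=np.array([-3.06,-.37,-1.25,.18,-1.1,.23,-2.94]);hi=np.array([3.06,2.12,1.32,2.47,4.24,1.98,2.94])
    rng=np.random.default_rng(0)
    R0=fk(s['qpos'],P)[1]; off=(Ro.from_euler('xyz',s['tool_rot']).inv()*R0) # R0=A*off
    for x,z,t in [(485,46,0),(485,46,20),(485,46,30),(530,46,20),(530,46,30),(600,46,20),(600,46,25),(600,46,30)]:
        a=np.radians(t);T=Ro.from_matrix([[np.cos(a),0,np.sin(a)],[0,-1,0],[np.sin(a),0,-np.cos(a)]])*off
        def g(q):
            p,R=fk(q,P); return np.concatenate([(p-[x,19,z])/100,(T.inv()*R).as_rotvec()*3,(q-s['qpos'])*1e-3])
        o=[]
        for k in range(25):
            q0=np.array(s['qpos']) if k==0 else rng.uniform(lo,hi)
            w=least_squares(g,np.clip(q0,lo+.01,hi-.01),bounds=(lo,hi))
            e=np.linalg.norm(w.fun[:6])
            if k==0: print(x,z,t,'local',round(e,3),w.x.round(2))
            if e<.02: o.append((np.abs(w.x-s['qpos']).max(),w.x.round(2)))
        if o: m=min(o,key=lambda v:v[0]); print('   best',m[1])
E
python3 k.py
```

```text
[326.3 394.8  48.9 410.  177.5] [ -8.  -25.2  26.7  -2.1 -57.3 -18.2  35.2   1.6   4.5 -16.4 -16.  -12.4
 -18.7  -5.6  -0.6]
[[-0. -1.  0.]
 [-1.  0.  0.]
 [-0. -0. -1.]]
485 46 0 local 0.0 [-0.43  0.81  0.53  2.07 -0.86  0.5  -0.82]
   best [-0.43  0.81  0.53  2.07 -0.86  0.5  -0.82]
485 46 20 local 0.451 [-0.25  0.7   0.32  2.14 -1.1   0.23 -0.52]
   best [ 1.03  1.22 -1.08  2.24  1.99  0.86 -2.94]
485 46 30 local 0.908 [-0.23  0.67  0.31  2.13 -1.1   0.23 -0.51]
   best [ 1.18  1.48 -1.2   2.31  2.31  1.07 -2.94]
530 46 20 local 0.296 [-0.23  0.75  0.31  2.04 -1.1   0.23 -0.54]
   best [ 0.84  1.05 -0.91  2.11  1.85  0.65 -2.94]
530 46 30 local 0.758 [-0.22  0.73  0.3   2.02 -1.1   0.23 -0.53]
   best [ 1.08  1.41 -1.17  2.18  2.23  0.97 -2.94]
600 46 20 local 0.048 [-0.22  0.84  0.3   1.88 -1.1   0.23 -0.56]
   best [ 0.33  0.85 -0.35  1.89  1.23  0.23 -2.61]
600 46 25 local 0.281 [-0.21  0.84  0.3   1.86 -1.1   0.23 -0.56]
   best [ 0.71  1.05 -0.81  1.93  1.84  0.54 -2.94]
600 46 30 local 0.514 [-0.2   0.83  0.29  1.85 -1.1   0.23 -0.56]
   best [ 0.89  1.26 -1.05  1.97  2.09  0.77 -2.94]
```

The fitted arm model shows this wrist branch runs out of range for a 20–30° tilt. The mirrored branch works, so I'll lift, turn the tool half round and tilt there.

Emit:
step_arm([
  [[0,0,0,-0.04,0,0,1],[0,0,0,0,0,-0.25,1],[0,0,0,0,0,-0.3,1],[0,0,0,0,0,-0.3,1],[0,0,0,0,0,-0.3,1],[0,0,0,0.25,0,-0.1,1],[0,0,0,0.25,0,0,1],[0,0,-0.18,0.25,0,0,1],[0,0,-0.18,0,0,0,1],[0,0,-0.18,0,0,0,1],[0,0,-0.18,0,0,0,1],[0,0,-0.18,0,0,0,1]],
])

```text
clock: 7.55
eef_pos: [591.5, 19.2, 232.4]
tool_rot: [-3.141, 0.001, 0.713]
force: [0.2, 0.1, -1.3]
width: 0.4
gripper_force: 0.0
```

Emit:
step_arm([
  [[0,0,-0.18,0,0,0,1],[0,0,-0.18,0,0,0,1],[0,0,-0.18,0,0,0,1],[0,0,-0.18,0,0,0,1],[0,0,-0.18,0,0,0,1],[0,0,-0.18,0,0,0,1],[0,0,-0.18,0,0,0,1],[0,0,-0.18,0,0,0,1],[0,0,-0.18,0,0,0,1],[0,0,-0.18,0,0,0,1],[0,0,-0.18,0,0,0,1],[0,0,-0.18,0,0,0,1]],
])

```text
clock: 8.75
eef_pos: [591.4, 19.2, 232.6]
tool_rot: [-3.141, -0.0, 2.41]
force: [-0.1, 0.1, 0.3]
width: -0.1
gripper_force: 0.0
```

Emit:
step_arm([
  [[0,0,-0.18,0,0,0,1],[0,0,-0.18,0,0,0,1],[0,0,-0.18,0,0,0,1],[0,0,-0.18,0,0,0,1],[0,0,-0.18,0,0,0,1],[0,0,0,0,0,0,1]],
])

```text
clock: 9.35
eef_pos: [591.5, 19.0, 232.6]
tool_rot: [3.142, -0.001, 3.111]
force: [0.2, -0.8, -0.5]
width: 0.4
gripper_force: 0.0
```

```bash
sed -i 's/\[\[np.cos(a),0,np.sin(a)\],\[0,-1,0\],\[np.sin(a),0,-np.cos(a)\]\]/[[-np.cos(a),0,np.sin(a)],[0,1,0],[-np.sin(a),0,-np.cos(a)]]/' h.py k.py
python3 - <<'E'
from h import *
s=ctrl.read_state();print(s['clock'],s['eef_pos'],s['tool_rot'],np.round(s['qpos'],2)); need([560,19,200],0); need([560,19,200],28)
E
python3 k.py
```

```text
9.35 [591.53004645  19.03028892 232.61201966] [ 3.14155661e+00 -6.92118884e-04  3.11114585e+00] [-0.05  0.54 -0.05  1.68  0.03  0.92  1.43]
turn [ 0.    -0.001 -0.039] shift [ 0.21  -0.007  0.218] shift in target axes [ 0.21  -0.     0.217]
turn [-0.009 -0.623 -0.038] shift [ 0.21  -0.007  0.218] shift in target axes [ 0.288 -0.     0.093]
[348.5 397.5  43.5 408.3 206.8] [-15.1 -25.   21.4  -2.  -58.6 -21.1  25.7  -0.1  -0.3 -24.4 -17.1 -13.5
  -1.  -69.7  13.6]
[[-0.03  1.   -0.  ]
 [ 1.    0.03 -0.  ]
 [-0.   -0.   -1.  ]]
485 46 0 local 0.0 [ 0.07  0.73 -0.03  2.04  0.05  0.37  1.5 ]
   best [ 0.07  0.73 -0.03  2.04  0.05  0.37  1.5 ]
485 46 20 local 0.0 [ 0.79  0.92 -0.8   2.24  1.97  0.54 -0.09]
   best [ 0.79  0.92 -0.8   2.24  1.97  0.54 -0.09]
485 46 30 local 0.0 [ 1.04  1.2  -1.03  2.32  2.32  0.84 -0.13]
   best [ 1.04  1.2  -1.03  2.32  2.32  0.84 -0.13]
530 46 20 local 0.0 [ 0.57  0.84 -0.59  2.11  1.81  0.36 -0.03]
   best [ 0.57  0.84 -0.59  2.11  1.81  0.36 -0.03]
530 46 30 local 0.0 [ 0.94  1.15 -0.98  2.2   2.24  0.75 -0.11]
   best [ 0.94  1.15 -0.98  2.2   2.24  0.75 -0.11]
600 46 20 local 0.0 [ 0.33  0.85 -0.36  1.9   1.25  0.23  0.44]
   best [ 0.33  0.85 -0.36  1.9   1.25  0.23  0.44]
600 46 25 local 0.0 [ 0.52  0.91 -0.57  1.95  1.82  0.35 -0.  ]
   best [ 0.52  0.91 -0.57  1.95  1.82  0.35 -0.  ]
600 46 30 local 0.0 [ 0.75  1.07 -0.85  1.99  2.09  0.58 -0.06]
   best [ 0.75  1.07 -0.85  1.99  2.09  0.58 -0.06]
```

Emit:
step_arm([
  [[0,0,-0.019,0.105,0,0,1],[0,0,-0.02,0.105,0,0,1],[-0.002,-0.11,0,0,0,0,1],[-0.002,-0.11,0,0,0,0,1],[-0.002,-0.11,0,0,0,0,1],[-0.002,-0.11,0,0,0,0,1],[0,0,0,0,0,0,1]],
])

```text
clock: 10.05
eef_pos: [557.0, 19.5, 231.7]
tool_rot: [3.136, 0.342, 3.138]
force: [0.5, 0.4, 0.2]
width: -0.1
gripper_force: 0.0
```

Run:
```python
from h import *
s=ctrl.read_state();print(np.round(s['qpos'],2)); need([530,19,200],28)
```

```text
[-0.1   0.36 -0.01  2.1   0.1   0.34  1.37]
turn [ 0.006 -0.187 -0.005] shift [ 0.24  -0.005  0.139] shift in target axes [ 0.258 -0.004  0.102]
```

Emit:
step_arm([
  [[0,-0.045,0,0,0,0,1],[0,-0.045,0,0,0,0,1],[0,-0.045,0,0,0,0,1],[0,-0.045,0,0,0,0,1],[0,0,0,0,0,0,1],[0,0,0,0,0,0,1]],
])

```text
clock: 10.65
eef_pos: [558.8, 16.7, 230.2]
tool_rot: [-3.14, 0.439, 3.138]
force: [0.3, 0.2, 0.6]
width: 0.1
gripper_force: 0.0
```

Run:
```python
from h import *
s=ctrl.read_state();print(np.round(s['qpos'],2)); need([530,19,200],28)
```

```text
[ 0.11  0.36 -0.29  2.18  0.76  0.24  0.72]
turn [-0.004 -0.064 -0.004] shift [0.259 0.015 0.101] shift in target axes [0.264 0.015 0.088]
```

Emit:
step_arm([
  [[0,-0.04,0,0,0,0,1],[0,-0.04,0,0,0,0,1],[0,0,0,0,0,0,1],[0,0,0,0.05,0,0.02,1],[0,0,0,0.05,0,0.02,1],[0,0,0,0.05,0,0.02,1],[0,0,0,0,0,0,1]],
])

```text
clock: 11.35
eef_pos: [541.6, 16.0, 210.4]
tool_rot: [-3.136, 0.485, 3.141]
force: [0.1, -0.5, 0.0]
width: -0.1
gripper_force: 0.0
```

Run:
```python
from h import *
s=ctrl.read_state();print(np.round(s['qpos'],2)); need([485,19,130],28);need([485,19,48],28)
```

```text
[ 0.21  0.39 -0.44  2.28  1.52  0.24 -0.05]
turn [-0.008 -0.005 -0.001] shift [0.584 0.021 0.298] shift in target axes [0.585 0.02  0.296]
turn [-0.008 -0.005 -0.001] shift [0.838 0.024 0.782] shift in target axes [0.841 0.02  0.779]
```

Emit:
step_arm([
  [[-0.004,-0.002,0,0.1,0.004,0.05,1],[-0.004,-0.003,0,0.1,0.004,0.05,1],[0,0,0,0.1,0.004,0.05,1],[0,0,0,0.1,0.004,0.05,1],[0,0,0,0.1,0.004,0.05,1],[0,0,0,0.1,0,0.05,1],[0,0,0,0,0,0,1],[0,0,0,0,0,0,1]],
])

```text
clock: 12.15
eef_pos: [495.4, 21.1, 133.2]
tool_rot: [-3.14, 0.486, -3.14]
force: [-0.1, -0.6, -0.2]
width: -0.1
gripper_force: 0.0
```

Run:
```python
from h import *
s=ctrl.read_state();print(np.round(s['qpos'],2)); need([481,19,130],28);need([481,19,47],28)
```

```text
[ 0.47  0.67 -0.93  2.46  2.02  0.69 -0.57]
turn [-0.002 -0.003  0.002] shift [ 0.095 -0.014 -0.026] shift in target axes [ 0.095 -0.014 -0.026]
turn [-0.002 -0.003  0.002] shift [ 0.353 -0.013  0.463] shift in target axes [ 0.355 -0.014  0.463]
```

Emit:
step_arm([
  [[0,0,0,0.063,-0.004,0.118,1],[0,0,0,0.063,-0.004,0.118,1],[0,0,0,0.063,-0.004,0.118,1],[0,0,0,0.041,0,-0.022,1],[0,0,0,0.041,0,-0.022,1],[0,0,0,0,0,0,1]],
])

```text
clock: 12.75
eef_pos: [502.0, 21.0, 79.6]
tool_rot: [-3.134, 0.474, -3.134]
force: [-0.1, -0.6, 0.9]
width: -0.0
gripper_force: 0.0
```

Run:
```python
from h import *
s=ctrl.read_state();print(np.round(s['qpos'],2)); need([481,19,47],28)
```

```text
[ 0.59  1.03 -1.24  2.47  1.97  1.11 -0.44]
turn [-0.005 -0.019  0.008] shift [ 0.224 -0.011  0.129] shift in target axes [ 0.225 -0.013  0.126]
```

Emit:
step_arm([
  [[0,0.07,0.003,0,0,0,1],[0,0.07,0.003,0,0,0,1],[0,0.06,0.002,0,0,0,1],[0,0,0,0.06,-0.006,-0.02,1],[0,0,0,0.06,-0.006,-0.02,1],[0,0,0,0,0,0,1]],
])

```text
clock: 13.35
eef_pos: [479.9, 18.9, 78.2]
tool_rot: [-3.139, 0.314, -3.141]
force: [-0.1, 0.1, -0.2]
width: -0.1
gripper_force: 0.0
```

Run:
```python
from h import *
s=ctrl.read_state();print(np.round(s['qpos'],2)); need([481,19,47],18)
```

```text
[ 0.62  0.97 -1.23  2.38  1.71  0.96 -0.23]
turn [-0.003 -0.001  0.001] shift [0.057 0.001 0.2  ] shift in target axes [0.057 0.001 0.2  ]
```

Emit:
step_arm([
  [[0,0,0,0.029,0,0.1,1],[0,0,0,0.028,0,0.1,1],[0,0,0,0,0,0,1],[0,0,0,-0.05,0,0.016,1],[0,0,0,-0.05,0,0.016,1],[0,0,0,-0.05,0,0.016,1],[0,0,0,-0.05,0,0.016,1],[0,0,0,-0.05,0,0.016,1],[0,0,0,0,0,0,1]],
])

```text
clock: 14.25
eef_pos: [524.4, 19.4, 47.3]
tool_rot: [3.141, 0.316, 3.137]
force: [-1.0, -0.3, 0.4]
width: -0.1
gripper_force: 0.0
```

Run:
```python
from h import *
s=ctrl.read_state();print(np.round(s['qpos'],2),s['force'].round(1) if hasattr(s['force'],'round') else s['force']); need([535,19,47],25)
p=shot('scene'); i=cv2.resize(p['img'][190:360,200:340],None,fx=4,fy=3.5); cv2.imwrite('pics/c3.png',i[:,:,::-1])
```

```text
[ 0.59  1.05 -1.17  2.28  1.76  0.96 -0.17] [-1.  -0.3  0.4]
turn [-0.002 -0.153 -0.006] shift [-0.066 -0.003  0.024] shift in target axes [-0.063 -0.003  0.031]
```

View pics/c3.png

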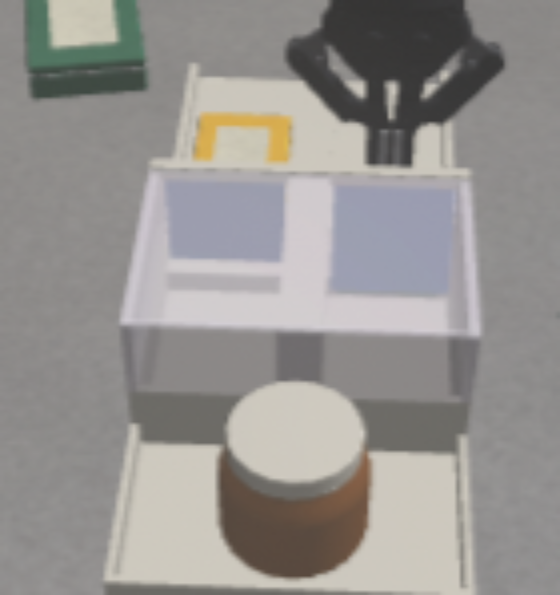

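Emit:
step_arm([
  [[0,-0.06,0,-0.01,0,0.003,1],[0,-0.06,0,-0.03,0,0.01,1],[0,-0.05,0,-0.03,0,0.01,1],[0,0,0,-0.03,0,0.01,1],[0,0,0,0,0,0,1]],
])

```text
clock: 14.8
eef_pos: [538.9, 19.6, 48.1]
tool_rot: [3.141, 0.447, 3.138]
force: [-0.6, -0.8, -0.0]
width: -0.4
gripper_force: 0.3
```

Run:
```python
from h import *
s=ctrl.read_state();print(np.round(s['qpos'],2)); need([560,18,52],26); need([602,18,47],26)
```

```text
[ 0.58  1.08 -1.16  2.36  1.99  1.05 -0.36]
turn [-0.001 -0.009 -0.004] shift [-0.138 -0.01   0.037] shift in target axes [-0.138 -0.011  0.038]
turn [-0.001 -0.009 -0.004] shift [-0.376 -0.009  0.188] shift in target axes [-0.375 -0.011  0.191]
```

Emit:
step_arm([
  [[0,-0.005,0,-0.036,-0.003,0.017,1],[0,-0.004,0,-0.036,-0.003,0.017,1],[0,0,0,-0.024,-0.002,0.011,1],[0,0,0,-0.012,0,0.006,1],[0,0,0,0,0,0,1]],
])

```text
clock: 15.3
eef_pos: [557.0, 18.1, 48.4]
tool_rot: [3.141, 0.455, 3.138]
force: [-0.4, -0.2, 0.2]
width: -0.1
gripper_force: 0.0
```

Run:
```python
from h import *
s=ctrl.read_state();print(np.round(s['qpos'],2)); need([602,18,47],26)
p=shot('side'); i=cv2.resize(p['img'][130:270,170:330],None,fx=4,fy=4); 
q=shot('scene'); j=cv2.resize(q['img'][215:305,220:330],None,fx=4,fy=4)
cv2.imwrite('pics/c4.png',i[:,:,::-1]); cv2.imwrite('pics/c4b.png',j[:,:,::-1])
```

```text
[ 0.59  1.09 -1.15  2.32  1.99  1.03 -0.32]
turn [-0.002  0.002 -0.005] shift [-0.265  0.001  0.14 ] shift in target axes [-0.266 -0.001  0.14 ]
```

View pics/c4.png

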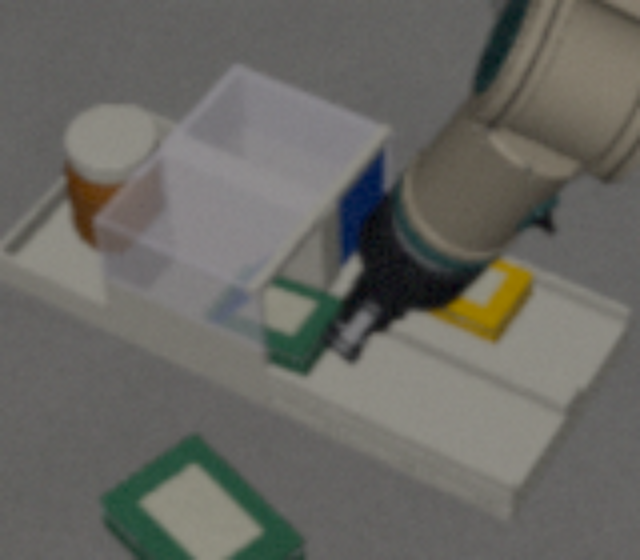

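Emit:
step_arm([
  [[0,0,0,-0.03,0,0.014,1],[0,0,0,-0.03,0,0.014,1],[0,0,0,-0.03,0,0.0145,1],[0,0,0,-0.03,0,0.015,1],[0,0,0,0,0,0,1]],
])

```text
clock: 15.9
eef_pos: [577.4, 18.0, 48.5]
tool_rot: [3.141, 0.456, 3.137]
force: [0.2, -0.4, -0.3]
width: 0.1
gripper_force: 0.0
```

Run:
```python
from h import *
s=ctrl.read_state();print(np.round(s['qpos'],2)); need([604,18,48],26)
```

```text
[ 0.59  1.09 -1.14  2.26  1.96  1.   -0.27]
turn [-0.002  0.002 -0.005] shift [-0.158  0.001  0.081] shift in target axes [-0.158 -0.     0.081]
```

Emit:
step_arm([
  [[0,0,0,-0.028,0,0.016,1],[0,0,0,-0.028,0,0.016,1],[0,0,0,-0.03,0,0.016,1],[0,0,0,-0.03,0,0.016,1],[0,0,0,-0.03,0,0.016,1],[0,0,0,0,0,0,1]],
])

```text
clock: 16.5
eef_pos: [600.4, 19.1, 46.6]
tool_rot: [3.139, 0.452, 3.139]
force: [-2.7, 1.9, -0.4]
width: -0.1
gripper_force: 0.1
```

Run:
```python
from h import *
s=ctrl.read_state(); need([610,18,48],26)
p=shot('side'); i=cv2.resize(p['img'][130:270,170:330],None,fx=3,fy=3); 
q=shot('scene'); j=cv2.resize(q['img'][215:325,225:325],None,fy=420/110,fx=3.2)
cv2.imwrite('pics/c5.png',np.hstack([i,j])[:,:,::-1])
```

```text
turn [ 0.001 -0.002 -0.003] shift [-0.062 -0.007  0.02 ] shift in target axes [-0.062 -0.007  0.02 ]
```

View pics/c5.png

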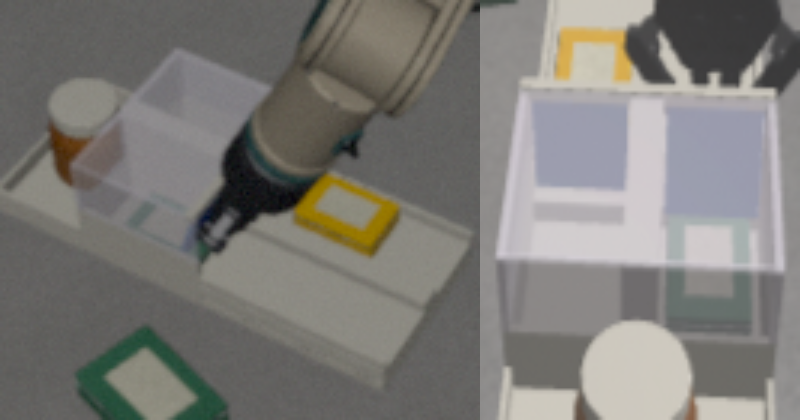

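Emit:
step_arm([
  [[0,0,0,-0.02,-0.002,0.009,1],[0,0,0,-0.02,-0.002,0.009,1],[0,0,0,0,0,0,1]],
])

```text
clock: 16.9
eef_pos: [600.6, 19.7, 44.7]
tool_rot: [3.138, 0.442, -3.141]
force: [-18.7, 3.4, 0.5]
width: 0.4
gripper_force: 0.0
```

Run:
```python
from h import *
p=shot('scene'); 
hsv=cv2.cvtColor(p['img'],cv2.COLOR_RGB2HSV)
x=p['img'].astype(int)
j=cv2.resize(p['img'][260:310,270:325],None,fy=10,fx=10); cv2.imwrite('pics/c6.png',j[:,:,::-1])
for n,X in [('flat c',[644,17,36]),('flat rear',[604,17,36]),('flat front',[684,17,36]),('sill',[599,17,30])]: print(n,np.round(proj(p,X)))
```

```text
flat c [296. 282.]
flat rear [296. 268.]
flat front [296. 297.]
sill [296. 268.]
```

View pics/c6.png

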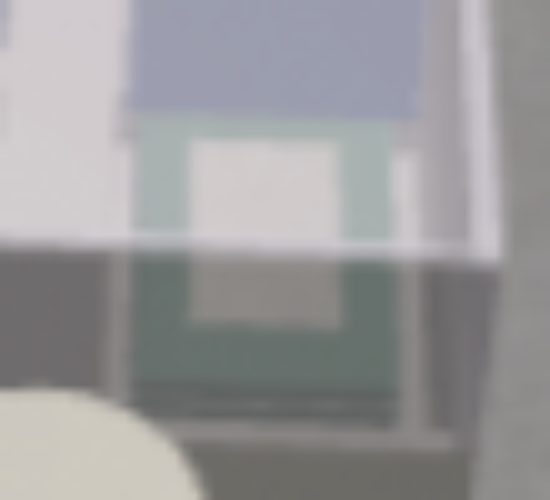

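The tin lies flat: its label and front edge match z = 36 mm and a centre x of about 647 mm. The fingers are now only pressing on the rack, so I'll withdraw.

Emit:
step_arm([
  [[0,0,0,0.04,0,-0.02,1],[0,0,0,0.06,0,-0.03,1],[0,0,0,0.09,0,-0.044,1],[0,0,0,0.09,0,-0.044,1],[0,0,0,0.09,0,-0.044,1],[0,0,0,0.05,0,-0.1,1],[0,0,0,0,0,-0.2,1],[0,0,0,0,0,-0.2,1],[0,0,0,0,0,-0.2,1],[0,0,0,0,0,0,1],[0,0,0,0,0,0,1]],
])

```text
clock: 18.05
eef_pos: [494.3, 17.0, 139.7]
tool_rot: [-3.14, 0.458, 3.138]
force: [-0.1, -0.2, 0.9]
width: -0.0
gripper_force: 0.0
```

Run:
```python
from h import *
p=shot('side'); i=cv2.resize(p['img'][130:270,170:330],None,fx=2.5,fy=3); 
q=shot('scene'); j=cv2.resize(q['img'][190:325,220:330],None,fy=420/135,fx=3.2)
cv2.imwrite('pics/c7.png',np.hstack([i,j])[:,:,::-1])
```

```text
(no output)
```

View pics/c7.png

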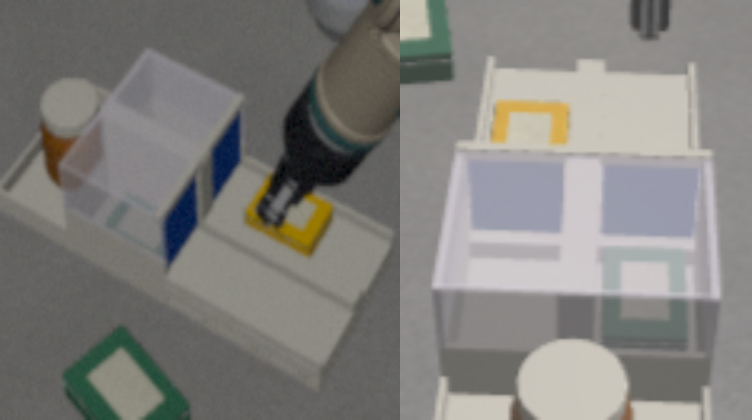

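Both flaps hang shut, the green tin lies flat in the left compartment, and the yellow tin is where it was. Handing in.

```bash
python3 -c "
from cell import ctrl
print(ctrl.finish_job())"
```

```text
the job is handed in; nothing more can be done
None
```

The job is handed in: the last picture showed the green tin flat in the left compartment, its flap shut behind it and the yellow tin unmoved; near the end of the push the fingers pressed on the rack with about 19 N before I drew them back.

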